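Depth gauge into the portion former

TASK

Take the depth gauge out of its rest block and lower its rod straight into the bore of the portion former, letting the rim push the sliding collar up, until the rod bottoms out. Hold it there against the bottom with a steady, gentle push of about 10 N for two seconds, then let go and leave the gauge standing in the bore with the collar lying on the rim, ready to be read. Never push on the former with more than 25 N, and leave the other kitchen things where they are.

Things in the scene. Friction and masses are not known exactly. Their poses are not given: they have to be found in the camera images.
- gauge: depth gauge: an upright steel rod 16 mm in diameter (tip chamfered 2 mm) with a black plastic round handle on top, 25 mm in diameter, reaching from 112 to 167 mm above the tip. Mass about 0.15 kg. Origin: centre of the rod's tip; z runs up the rod to the handle. It starts upright in the rest block, the tip 8 mm above the worktop. A brass collar slides stiffly on the rod below the handle
- collar_face (a point): centre of the underside of the gauge's brass collar, a disc 44 mm in diameter and 8 mm thick (12 mm with its hub) round the rod. It starts 24 to 36 mm above the rod's tip, can slide to 94 mm above it, needs about 3 N to slide and stays where it is put; the gauge's own weight does not slide it
- former: portion former, fixed to the worktop: a bare metal block 110 x 110 mm and 80 mm high on a thin dark base plate (118 x 118 mm). Origin: centre of its underside, z up
- bore (a point): centre of the mouth of the former's one upright blind bore, in the middle of its top face, 80 mm above the worktop; z up. The bore is 18 mm in diameter with a 2 mm chamfer. Its rigid flat floor was set to an unknown depth, 45 to 66 mm below the mouth
- adjuster: adjuster of the former: a black knob 34 mm in diameter low on one side of the block (+x of the former's frame), standing out 34 mm, and inside the block the bore's floor, which it carries. Leave it set as it is. Origin: inner face of the knob, 73 mm from the bore's axis and 30 mm above the worktop, whatever the floor's depth
- rest: rest block, fixed: white plastic, 80 x 80 mm and 30 mm high, with a 19 mm hole 22 mm deep in the middle of its top in which the gauge starts. Origin: centre of its underside
- ramekin: bystander: small white bowl, 84 mm across, 45 mm high; origin at the centre of its underside
- tub: bystander: white jar, 90 mm across, 85 mm high; origin at the centre of its underside
- pan: bystander: open steel pan, 170 x 160 mm, 60 mm high; origin at the centre of its underside
- spoon: bystander: steel spoon lying flat; origin under its middle
Mind the look-alikes: they are no part of the job. Leave any purple look-alike of the gauge alone.

How it is judged (in metres and radians):
On the way, in this order (a step that is already met when the one before it is completed fails the run):
1. the gauge is lifted clear of the rest block (height (world z) of gauge above 0.05 m), for 0.1 s.
2. the upright rod is held against the bottom of the bore, its tip bearing on the floor (which belongs to the adjuster) with 4 to 13 N for one second, besides the collar's friction on the rim (contact force between gauge and adjuster between 4 and 13 N and z of gauge in the frame of bore below -0.042 m and horizontal distance between gauge and bore below 0.004 m and angle between gauge's own z axis and vertical below 0.1 rad), for 1 s.
At the end, for the whole second after the job is handed in: the gauge stands at rest and upright (within 0.1 rad) in the former's bore, its tip at least 42 mm below the mouth and within 4 mm of the bore's axis, the underside of its collar within 3 mm of the rim (z of gauge in the frame of bore below -0.042 m and horizontal distance between gauge and bore below 0.004 m and angle between gauge's own z axis and vertical below 0.1 rad and z of collar_face in the frame of bore between -0.003 and 0.003 m and linear speed of gauge below 0.02 m/s); the robot touches nothing.
It fails at once if the gauge leans on the former with more than 25 N (contact force between gauge and former above 25 N).
It fails at once if the ramekin is moved more than 30 mm (distance of ramekin from where it was at the start of the episode above 0.03 m).
It fails at once if the tub is moved more than 30 mm (distance of tub from where it was at the start of the episode above 0.03 m).
It fails at once if the pan is moved more than 30 mm (distance of pan from where it was at the start of the episode above 0.03 m).
It fails at once if the spoon is moved more than 30 mm (distance of spoon from where it was at the start of the episode above 0.03 m).
It also fails if it takes over 64 s, if anything falls off the work surface, if the arm or the gripper's body presses on something with over 40 N, if the wrist force passes 120 N, or if a joint passes its speed limit or range.

ROBOT

A 6-joint arm with a two-finger parallel gripper is mounted at the origin on the work surface. World frame = base frame: x ahead of the robot, y to its left, z up, the work surface at z = 0. Lengths are in m, angles in degrees, forces in N, time in s.
With the tool pointing down it reaches from about 0.325 to 0.925 m from the base axis. Payload 3.1 kg.
Tool frame: the origin (TCP) lies midway between the tips of the shut fingers; the grasp point (between the pads) lies 19 mm behind it; z points along the fingers, x is the direction in which the jaws open and shut, and the axes are right-handed (so a half turn about z gives the same grasp; the last joint's range is limited). The gripper opens to 85 mm and grips with 20 to 120 N. Pads are 22 mm wide; open, the fingers measure 114 mm over their backs; the gripper's body (76 mm by 85 mm) begins 54 mm behind the grasp point. The pads swing forward as they close: fully open they stand 13 mm farther back than shut.
Start: joints at [-82.918, 12.427, 92.441, -0, 75.132, -6.429], TCP at [0.146, -0.608, 0.231] pointing down, gripper open.
Joint ranges: [-157.48, 157.48], [-44.54, 120.13], [17.64, 146.25], [-64.5, 244.5], [7.68, 150.69], [-147.95, 147.95]. Speed limits (degrees/s): [159.86, 159.86, 180, 180, 180, 180].

INTERFACE

Orientations are given as [roll, pitch, yaw] about the fixed x, y, z axes, in that order (R = Rz(yaw) Ry(pitch) Rx(roll)).
In Python, from station import ctrl gives the robot as it stands.
- The arm moves only by the tool drive_tool, never from a script. Its argument "moves" is a list that holds one entry, the list of rows, each a list of 6 numbers: the shift along the world's x, y, z in cm, then the turn, a rotation vector about the world's x, y, z in degrees. A call has exactly 5 rows; each row shifts and turns the commanded pose from where the row before left it; what a row does not reach is not made up. A row lasts 1/10 s, in which the tool goes at most 50 mm and 8.59 degrees, less where a joint would pass 70% of its speed; a pose out of reach is approached as far as the arm can. A call with a gripper value outside its range is refused whole. "hand" is the finger opening in cm, from 0 to 8.54, set as the call begins (left out, the last holds). The fingers move at their own pace and stop on an object; "newtons" is the grip in N (left out, the last holds). Time passes only in rows, so rows that do not move let the fingers close, or fill a call up. It gives the time, the measured TCP pose, the force and the opening at its end, in the units of the state.
- ctrl.read_state(): the state, without advancing time (a new reading comes with each control period).
- ctrl.camera(name): name is "scene" or "top" or "wrist"; returns a dict with "frame" (480x640x3 uint8, blue, green, red), "z_map" (480x640 float32, m along the optical axis (not along the pixel's ray), 0 where there is no reading), "fx", "fy", "cx", "cy" (pixels), "pose" (4x4, takes a point from camera to world coordinates). Camera axes: x right, y down, z forward; pixel columns grow to the right and rows downward; lengths in m; the calibration is good to about 2 mm. A picture is of the moment at which its call begins.
- ctrl.close_job(): hands the job in, once; it reports no verdict.
The state is a dict: "time": time; "q": joint angles; "dq": joint speeds; "joint_efforts": joint torques, N m; "tcp_pos": TCP position; "orientation": TCP orientation; "contact_force": force on the tool from outside, world axes, zero at the start; "torque": the same for the moment, N m; "grip_width": opening from 0.0 (shut) to 1.0 (fully open).
Only numpy, scipy, OpenCV 4.12 (cv2) and the standard library are available. Lean on these libraries where they do the work, as an engineer would, in place of code of your own. Each camera call takes 0.05 s, during which the arm holds its last target.

## Working session

There is one attempt and no reset: what is moved stays moved. The work goes in short steps, Python scripts to look and compute and a tool call to move; the robot and the scene stay as the last step left them, time stands still between calls to the robot, and variables do not carry over. Pictures are saved under pics/ and viewed, and the job is handed in when it is done.

Besides the shell and the picture viewer there is one more tool, called by a JSON object that holds its "name" and its "arguments". drive_tool: Moves the arm, as the interface text tells. Its arguments: {"type":"object","properties":{"moves":{"type":"array","items":{"type":"array","items":{"type":"array","items":{"type":"number"}}}},"hand":{"type":"number"},"newtons":{"type":"number"}},"required":["moves"]}

```bash
mkdir -p pics; ls
cat > h.py <<'E'
import numpy as np, cv2
from station import ctrl
def snap(n,tag):
    c=ctrl.camera(n); cv2.imwrite(f'pics/{tag}.png',c['frame']); np.savez(f'pics/{tag}.npz',**{k:c[k] for k in c}); return c
def load(tag): return dict(np.load(f'pics/{tag}.npz'))
def pt(c,u,v,z=None):
    z=c['z_map'][int(v),int(u)] if z is None else z
    p=np.array([(u-c['cx'])/c['fx']*z,(v-c['cy'])/c['fy']*z,z,1]); return (c['pose']@p)[:3]
def onz(c,u,v,h):
    d=c['pose'][:3,:3]@np.array([(u-c['cx'])/c['fx'],(v-c['cy'])/c['fy'],1]); o=c['pose'][:3,3]
    return o+d*(h-o[2])/d[2]
def crop(tag,x0,y0,x1,y1,k):
    im=cv2.imread(f'pics/{tag}.png')[y0:y1,x0:x1]; cv2.imwrite(f'pics/{tag}_c{x0}_{y0}.png',cv2.resize(im,None,fx=k,fy=k,interpolation=cv2.INTER_CUBIC))
E
python3 - <<'E'
from h import *
for n in("scene","top"):
    c=snap(n,n+"0"); print(n,c['fx'],c['pose'].round(3).tolist())
s=ctrl.read_state(); print(s)
E
```

```text
pics
scene 534.8372246195737 [[0.773, 0.545, -0.324, 0.947], [0.634, -0.659, 0.404, -0.404], [0.007, -0.518, -0.855, 0.982], [0.0, 0.0, 0.0, 1.0]]
top 575.1436376635482 [[-0.004, -0.994, 0.106, 0.445], [-1.0, 0.006, 0.015, -0.009], [-0.015, -0.106, -0.994, 1.581], [0.0, 0.0, 0.0, 1.0]]
{'time': 0.1, 'q': array([-8.29181507e+01,  1.24741043e+01,  9.25222974e+01,  4.14541393e-04,
        7.51310000e+01, -6.42585011e+00]), 'dq': array([-0.05731092, -0.17436209, -0.14623087,  0.03799175,  0.0356758 ,
       -0.00788154]), 'joint_efforts': array([-7.86207238e-05, -3.98074830e+01, -3.04969239e+01, -1.17479863e-04,
        4.20181314e-03,  1.49040034e-05]), 'tcp_pos': array([ 0.1459446 , -0.6069496 ,  0.23005331]), 'orientation': array([-1.79985344e+02,  1.26556492e-01, -7.64923913e+01]), 'contact_force': array([-0.34810117, -0.06802215, -0.00596721]), 'torque': array([ 0.04199251, -0.01144478, -0.02763152]), 'grip_width': 1.0014475495046713}
```

View pics/scene0.png

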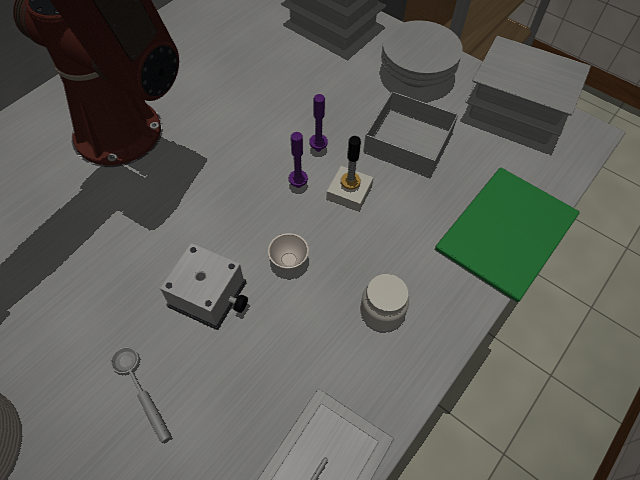

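View pics/top0.png

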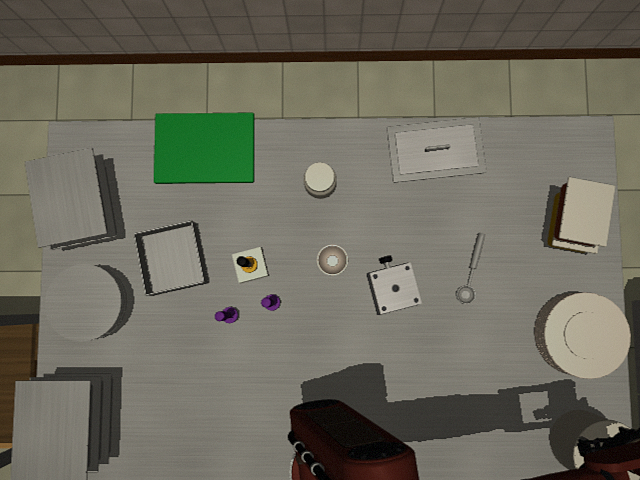

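The gauge candidates are:
- black handle with brass collar in the white rest block, scene (353,150), top (246,262)
- purple look-alike, scene (297,150), top (271,301)
- purple look-alike, scene (319,110), top (227,315)

I choose the black one. The former is at scene (203,280), with its bore at top (395,288).

Run:
```python
from h import *
crop("top0",200,210,320,330,6); crop("top0",340,240,500,320,5); crop("scene0",310,120,400,220,6);crop("scene0",150,230,260,335,6)
```

```text
(no output)
```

View pics/top0_c200_210.png

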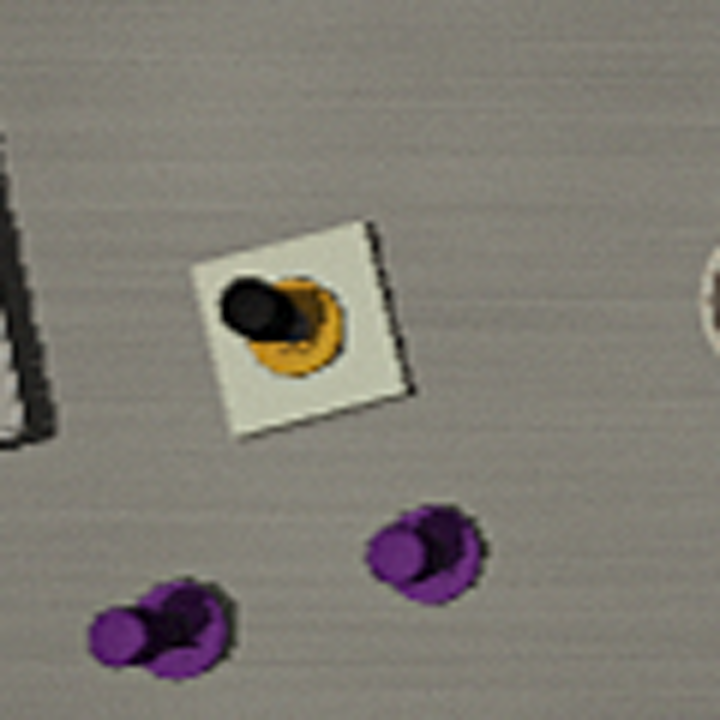

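View pics/top0_c340_240.png

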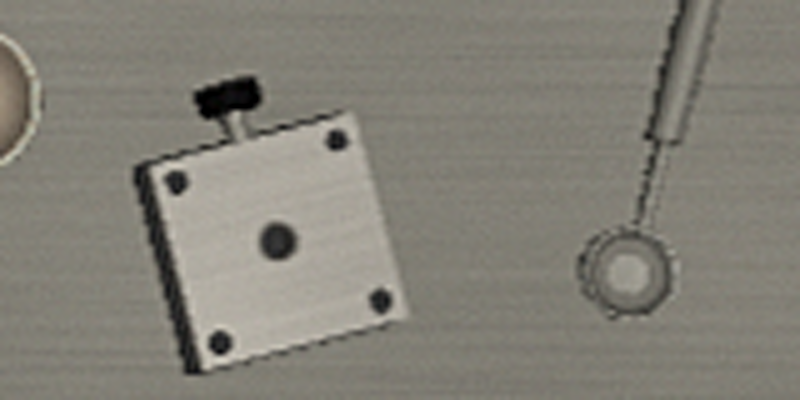

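View pics/scene0_c310_120.png

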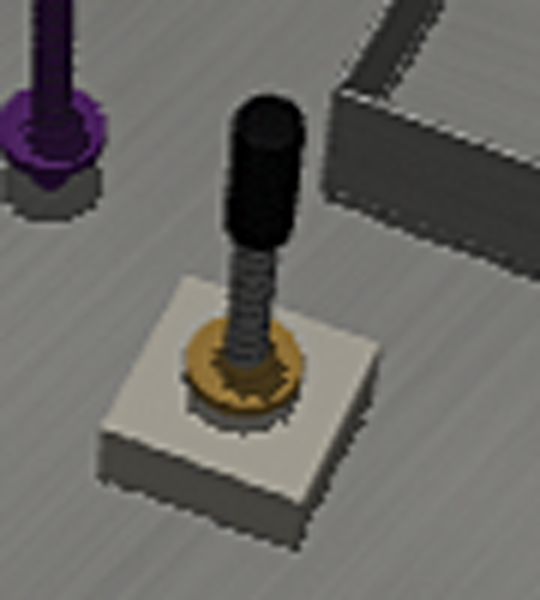

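View pics/scene0_c150_230.png

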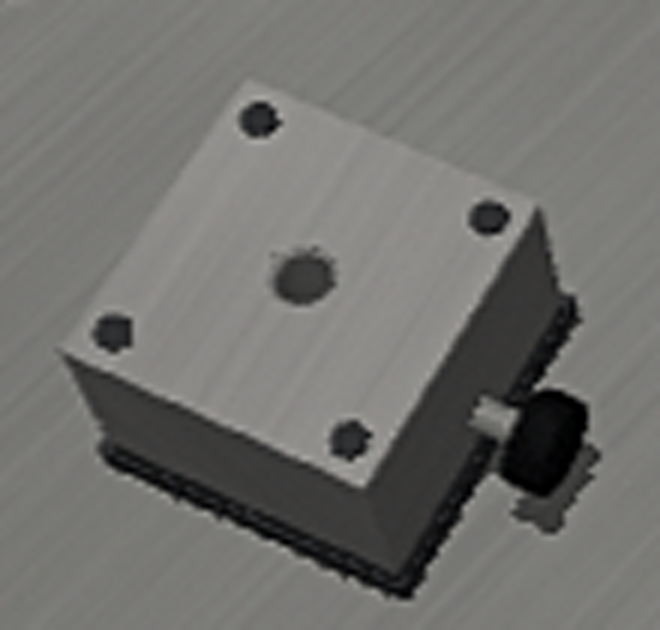

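The crops show the black handle's top at top (241.7,261.3) and scene (355,140.3), with its brass collar in the white rest. The bore mouth is at top (395.4,288.2) and scene (200.5,276.3).

Run:
```python
from h import *
t=load("top0"); s=load("scene0")
print("handle", onz(t,241.9,261.3,.175), onz(s,355,140.3,.175))
cor=np.array([onz(t,200+a/6,210+b/6,.03) for a,b in [(192,266),(370,222),(412,392),(238,437)]]); print("rest",cor.mean(0),np.linalg.norm(cor-np.roll(cor,1,0),axis=1))
cs=np.array([onz(s,310+a/6,120+b/6,.03) for a,b in [(188,278),(380,345),(300,500),(100,430)]]); print("restS",cs.mean(0),np.linalg.norm(cs-np.roll(cs,1,0),axis=1))
print("bore",onz(t,395.4,288.2,.08),onz(s,200.5,276.3,.08))
cor=np.array([onz(t,340+a/5,240+b/5,.08) for a,b in [(150,166),(352,112),(410,316),(202,371)]]); print("former",cor,cor.mean(0),np.linalg.norm(cor-np.roll(cor,1,0),axis=1))
sc=np.array([onz(s,150+a/6,230+b/6,.08) for a,b in [(248,82),(540,208),(368,490),(65,350)]]); print("formerS",sc.mean(0),np.linalg.norm(sc-np.roll(sc,1,0),axis=1))
print("screws",np.mean([onz(t,340+a/5,240+b/5,.08) for a,b in [(177,182),(337,140),(381,301),(220,343)]],axis=0),np.mean([onz(s,150+a/6,230+b/6,.08) for a,b in [(260,120),(490,218),(350,440),(113,334)]],axis=0))
for n,u,v in [("purp1",266.5,302),("purp2",219.5,316)]: print(n,onz(t,u,v,.167))
for n,u,v in [("pan",172,258),("ramekin",332,260),("tub",320,178),('pancorner',205,283),('pancorner',195,222)]: print(n,pt(t,u,v))
```

```text
handle [0.5476992  0.21340449 0.175     ] [0.55148525 0.21303774 0.175     ]
rest [0.54853995 0.21298154 0.03      ] [0.08024302 0.08279278 0.07936842 0.08070185]
restS [0.55111874 0.21339149 0.03      ] [0.07952525 0.07790486 0.07853924 0.07871865]
bore [ 0.48244676 -0.1718586   0.08      ] [ 0.4854563  -0.17366308  0.08      ]
former [[ 0.52172812 -0.10646381  0.08      ]
 [ 0.54935536 -0.21207999  0.08      ]
 [ 0.44341975 -0.2399059   0.08      ]
 [ 0.41560057 -0.1319757   0.08      ]] [ 0.48252595 -0.17260635  0.08      ] [0.10915088 0.10916978 0.10952915 0.11145777]
formerS [ 0.48624238 -0.1732288   0.08      ] [0.10771328 0.10942067 0.10795808 0.10964181]
screws [ 0.48231496 -0.1727434   0.08      ] [ 0.48498778 -0.17292733  0.08      ]
purp1 [0.44808654 0.15321422 0.167     ]
purp2 [0.41453303 0.26812618 0.167     ]
pan [0.56997807 0.43279557 0.00826311]
ramekin [ 0.56209953 -0.00756069  0.00778265]
tub [0.77290015 0.02273796 0.09038529]
pancorner [0.50085975 0.34050541 0.00798886]
pancorner [0.66745155 0.36755515 0.02334466]
```

Run:
```python
from h import *
c=snap("wrist","w0"); s=ctrl.read_state()
print(c['fx'],c['cx'],c['pose'].round(4).tolist(),s['tcp_pos'],s['orientation'])
```

```text
380.731375131984 322.24496985399384 [[0.2331, -0.935, -0.2671, 0.2133], [-0.9724, -0.2252, -0.0606, -0.5919], [-0.0035, 0.2739, -0.9618, 0.3722], [0.0, 0.0, 0.0, 1.0]] [ 0.14596534 -0.60707368  0.23027187] [-1.79986739e+02  1.04668122e-01 -7.64902102e+01]
```

View pics/w0.png

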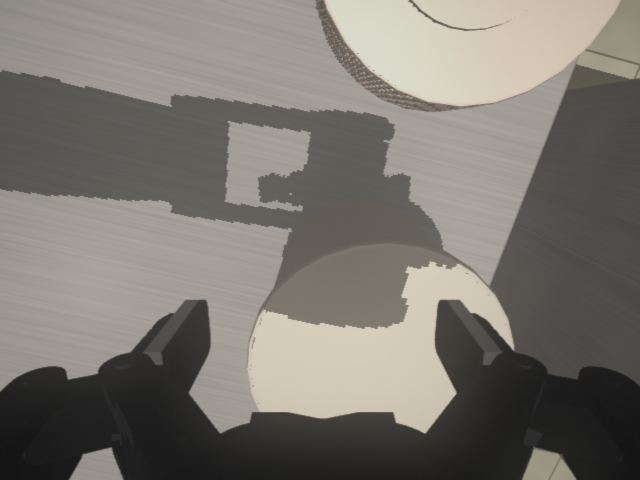

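The wrist view shows the open fingers at (195,310) and (450,310), over a pale round item at the table's edge. Next I go above the former for a close look at the bore.

{"name": "drive_tool", "arguments": {"moves": [[[0,0,3,0,0,0],[2.8,3.6,0.2,0,0,0],[2.8,3.6,0.2,0,0,0],[2.8,3.6,0.2,0,0,0],[2.8,3.6,0.2,0,0,0]]], "hand": 8.5, "newtons": 60}}

```text
time: 0.65
tcp_pos: [0.2587, -0.4621, 0.269]
orientation: [-180.0, 0.0, -76.5]
contact_force: [0.7, -1.2, -0.1]
grip_width: 0.997
```

{"name": "drive_tool", "arguments": {"moves": [[[2.8,3.6,0.2,0,0,0],[2.8,3.6,0.2,0,0,0],[2.8,3.6,0.2,0,0,0],[2.8,3.6,0.2,0,0,0],[2.8,3.6,0.2,0,0,0]]]}}

```text
time: 1.15
tcp_pos: [0.3987, -0.2819, 0.2792]
orientation: [-180.0, 0.0, -76.5]
contact_force: [-0.1, -0.0, 0.4]
grip_width: 0.996
```

{"name": "drive_tool", "arguments": {"moves": [[[2.8,3.6,0,0,0,0],[2.8,3.6,0,0,0,0],[2.8,3.6,0,0,0,0],[0,0,0,0,0,0],[0,0,0,0,0,0]]]}}

```text
time: 1.65
tcp_pos: [0.4821, -0.1747, 0.2789]
orientation: [179.9, 0.0, -76.3]
contact_force: [0.2, -0.7, -0.1]
grip_width: 0.993
```

Run:
```python
from h import *
c=snap("wrist","w1"); s=ctrl.read_state()
print(c['pose'].round(4).tolist(),s['tcp_pos'],s['orientation'],s['time'],s['q'])
```

```text
[[0.2359, -0.9341, -0.2678, 0.5495], [-0.9718, -0.2272, -0.0635, -0.1592], [-0.0015, 0.2752, -0.9614, 0.4209], [0.0, 0.0, 0.0, 1.0]] [ 0.48168151 -0.17569235  0.27888181] [ 1.79933200e+02  1.42603391e-03 -7.64388507e+01] 1.7 [-2.78603536e+01 -3.55011429e+00  1.04332085e+02 -4.38927894e-02
  7.92690671e+01  4.85866881e+01]
```

View pics/w1.png

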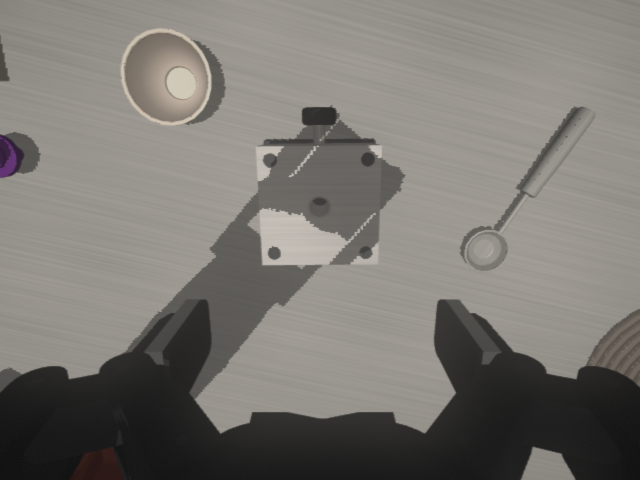

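Run:
```python
from h import *
crop("w1",250,135,390,275,5)
```

```text
(no output)
```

View pics/w1_c250_135.png

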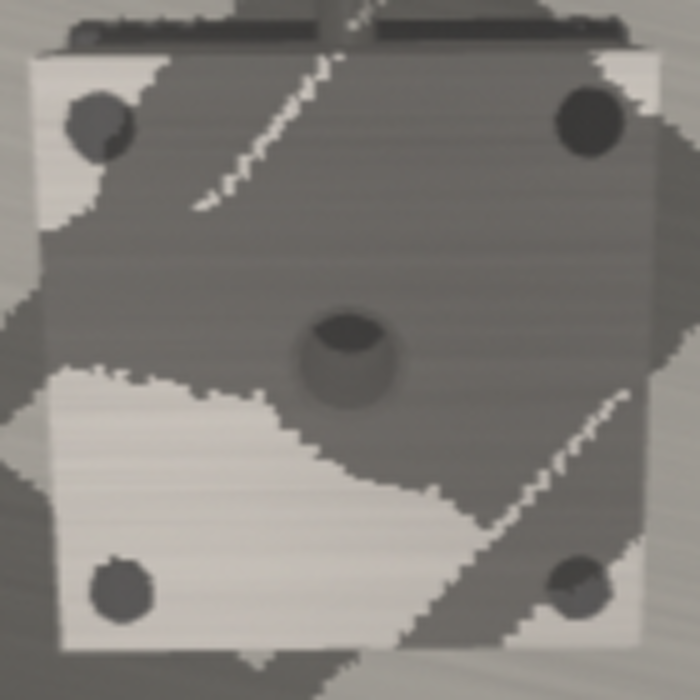

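In the crop, the bore mouth is centred at w1 pixel (319.6,206.4), in the middle of the four screw holes.

Run:
```python
from h import *
c=load("w1")
f=lambda a,b:onz(c,250+(a+.5)/5-.5,135+(b+.5)/5-.5,.08)
print("bore",f(348,357))
q=[(30,58),(661,52),(641,648),(62,650)]
P=np.array([f(*x) for x in q]);print(P.mean(0),np.linalg.norm(P-np.roll(P,1,0),axis=1))
d1=P[2]-P[0];d2=P[3]-P[1]
# diagonal intersection
A=np.array([d1[:2],-d2[:2]]).T; t=np.linalg.solve(A,(P[1]-P[0])[:2]); print("diag",P[0]+t[0]*d1)
print("screws",np.mean([f(*x) for x in [(100,127),(590,122),(580,587),(121,590)]],axis=0))
for u,v in [(300,190),(340,250),(280,250)]: print(pt(c,u,v))
```

```text
bore [ 0.48379716 -0.17174621  0.08      ]
[ 0.48239034 -0.17217262  0.08      ] [0.1094421  0.10987955 0.11000255 0.11000353]
diag [ 0.48238614 -0.17202896  0.08      ]
screws [ 0.48245541 -0.17201819  0.08      ]
[ 0.49378489 -0.15154756  0.0791907 ]
[ 0.44752571 -0.20057869  0.07973592]
[ 0.43383489 -0.14571519  0.07869091]
```

{"name": "drive_tool", "arguments": {"moves": [[[0.7,4.2,0,0,0,0],[0.7,4.2,0,0,0,0],[0.7,4.2,0,0,0,0],[0.7,4.2,0,0,0,0],[0.7,4.2,0,0,0,0]]]}}

```text
time: 2.2
tcp_pos: [0.5168, 0.0339, 0.2793]
orientation: [-180.0, -0.0, -76.7]
contact_force: [1.1, -0.6, -0.2]
grip_width: 0.994
```

{"name": "drive_tool", "arguments": {"moves": [[[0.7,4.2,0,0,0,0],[0.7,4.2,0,0,0,0],[0.7,4.2,0,0,0,0],[0.7,4.2,0,0,0,0],[0,0,0,0,0,0]]]}}

```text
time: 2.7
tcp_pos: [0.5454, 0.2048, 0.279]
orientation: [-180.0, 0.1, -76.4]
contact_force: [-0.7, -0.3, -0.2]
grip_width: 0.995
```

Run:
```python
from h import *
c=snap("wrist","w2"); s=ctrl.read_state()
print(s['tcp_pos'],s['orientation'],s['time'],s['q'].round(1))
```

```text
[0.54521911 0.20243956 0.27889872] [ 1.79956328e+02 -2.59763387e-02 -7.64195097e+01] 2.75 [13.5  5.2 95.5 -0.  79.4 89.9]
```

View pics/w2.png

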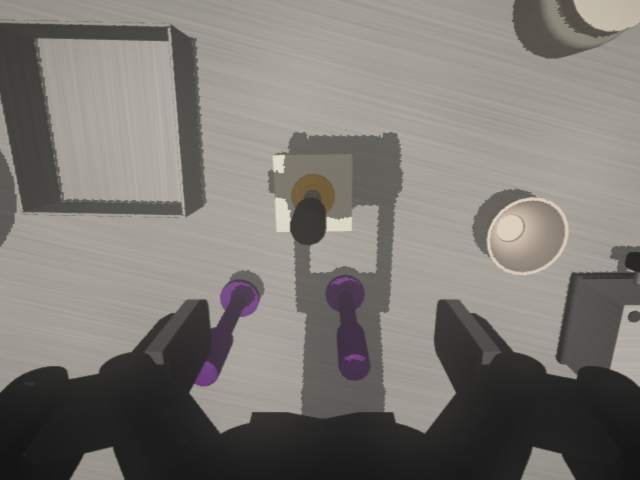

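Run:
```python
from h import *
crop("w2",260,145,365,250,6)
```

```text
(no output)
```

View pics/w2_c260_145.png

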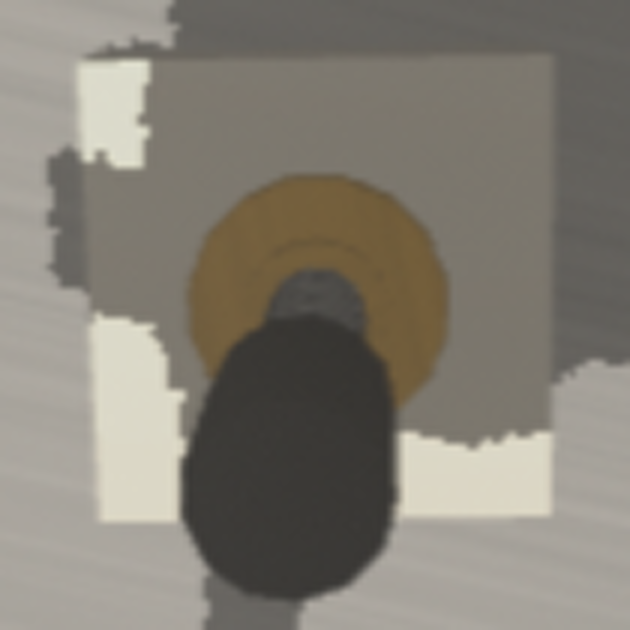

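The crop shows the black handle's top at w2 pixel (308.3,227.2), over the brass collar and the white rest.

Run:
```python
from h import *
c=load("w2")
f=lambda a,b,h:onz(c,260+(a+.5)/6-.5,145+(b+.5)/6-.5,h)
print("handle",f(290,493,.175), np.linalg.norm(f(183,493,.175)-f(398,493,.175)))
P=np.array([f(a,b,.03) for a,b in [(77,60),(553,53),(553,515),(100,522)]]);print(P.mean(0),np.linalg.norm(P-np.roll(P,1,0),axis=1))
u,v=308,228
print(pt(c,u,v), "collar edges", [f(a,b,.045) for a,b in [(188,305),(448,305)]])
for u,v in [(356,362),(205,375)]: print("purple",pt(c,u,v))
```

```text
handle [0.55009133 0.21548605 0.175     ] 0.023890354173420492
[0.54890466 0.21562136 0.03      ] [0.0801082  0.07975182 0.07993143 0.08024268]
[0.54933619 0.21524347 0.17526879] collar edges [array([0.54435495, 0.23677368, 0.045     ]), array([0.554534  , 0.19485286, 0.045     ])]
purple [0.45250741 0.15542246 0.16638374]
purple [0.41350157 0.26620612 0.16634341]
```

{"name": "drive_tool", "arguments": {"moves": [[[0.4,1.3,-1,0,0,0],[0,0,-3,0,0,0],[0,0,-2,0,0,0],[0,0,0,0,0,0],[0,0,0,0,0,0]]]}}

```text
time: 3.25
tcp_pos: [0.549, 0.214, 0.2187]
orientation: [179.9, -0.0, -76.6]
contact_force: [0.2, -0.0, 0.4]
grip_width: 0.995
```

Run:
```python
from h import *
c=snap("wrist","w3"); s=ctrl.read_state()
print(s['tcp_pos'],s['orientation'],s['time'],s['q'].round(1))
```

```text
[0.54973991 0.21443419 0.22001288] [-1.79939710e+02 -2.98126127e-03 -7.65894904e+01] 3.3 [14.5  8.7 98.  -0.  73.2 91.1]
```

View pics/w3.png

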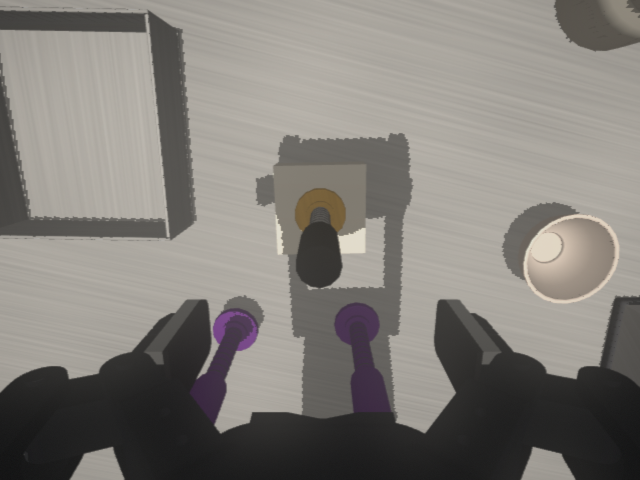

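The handle's top at (320,265) sits midway between the fingers, on the jaw centre line. I check it once more and descend.

Run:
```python
from h import *
c=load("w3")
print(onz(c,320,264.5,.175),onz(c,297.5,264.5,.175),onz(c,342.5,264.5,.175))
```

```text
[0.55076042 0.21513062 0.175     ] [0.54806377 0.22646098 0.175     ] [0.55345666 0.20380197 0.175     ]
```

{"name": "drive_tool", "arguments": {"moves": [[[0,0,-2.5,0,0,0],[0,0,-2.5,0,0,0],[0,0,-2.2,0,0,0],[0,0,-2,0,0,0],[0,0,0,0,0,0]]]}}

```text
time: 3.8
tcp_pos: [0.5478, 0.2145, 0.1257]
orientation: [179.8, -0.0, -76.5]
contact_force: [-0.0, -0.1, -0.4]
grip_width: 0.995
```

{"name": "drive_tool", "arguments": {"moves": [[[0.1,0.05,0,0,0,0],[0,0,0,0,0,0],[0,0,0,0,0,0],[0,0,0,0,0,0],[0,0,0,0,0,0]]], "hand": 0, "newtons": 60}}

```text
time: 4.3
tcp_pos: [0.551, 0.2161, 0.1288]
orientation: [-179.9, 0.0, -76.5]
contact_force: [-0.2, -0.4, 4.1]
grip_width: 0.276
```

{"name": "drive_tool", "arguments": {"moves": [[[0,0,0,0,0,0],[0,0,0,0,0,0],[0,0,0,0,0,0],[0,0,0,0,0,0],[0,0,0,0,0,0]]]}}

```text
time: 4.8
tcp_pos: [0.551, 0.2162, 0.1288]
orientation: [-179.9, 0.0, -76.5]
contact_force: [-0.2, 0.6, 5.9]
grip_width: 0.277
```

Run:
```python
from h import *
c=snap("wrist","w4"); s=ctrl.read_state()
print(s['tcp_pos'],s['orientation'],s['time'],s['contact_force'],s['grip_width'])
```

```text
[0.55098239 0.21618627 0.12874004] [-1.79869303e+02  1.27319004e-02 -7.64846861e+01] 4.85 [-0.14091271 -0.24641477  6.40157244] 0.27678830508283525
```

View pics/w4.png

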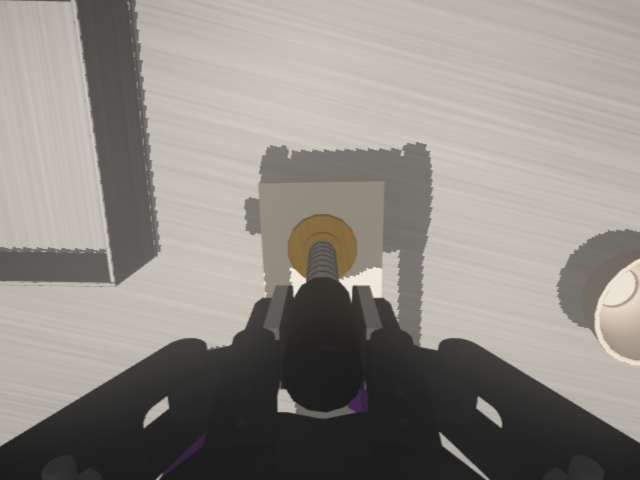

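{"name": "drive_tool", "arguments": {"moves": [[[0,0,0.5,0,0,0],[0,0,1.5,0,0,0],[0,0,2.5,0,0,0],[0,0,3,0,0,0],[0,0,3,0,0,0]]]}}

```text
time: 5.35
tcp_pos: [0.549, 0.2155, 0.233]
orientation: [179.9, -0.0, -76.5]
contact_force: [0.3, -0.2, -2.6]
grip_width: 0.281
```

{"name": "drive_tool", "arguments": {"moves": [[[0,0,2,0,0,0],[0,0,1,0,0,0],[0,0,0,0,0,0],[0,0,0,0,0,0],[0,0,0,0,0,0]]]}}

```text
time: 5.85
tcp_pos: [0.5488, 0.2155, 0.2601]
orientation: [179.8, -0.0, -76.5]
contact_force: [0.7, -0.4, -1.6]
grip_width: 0.277
```

Run:
```python
from h import *
c=snap("wrist","w5"); s=ctrl.read_state()
print(s['tcp_pos'],s['orientation'],s['time'],s['contact_force'],s['grip_width'],s['torque'])
snap("scene","s5")
```

```text
[0.54884812 0.2154566  0.26010048] [ 1.79774295e+02 -6.64654179e-03 -7.64900556e+01] 5.9 [ 0.12636785 -0.62147904 -1.64318267] 0.2787636117134018 [-7.25276704e-03  1.94425269e-02  6.87545897e-05]
```

View pics/w5.png

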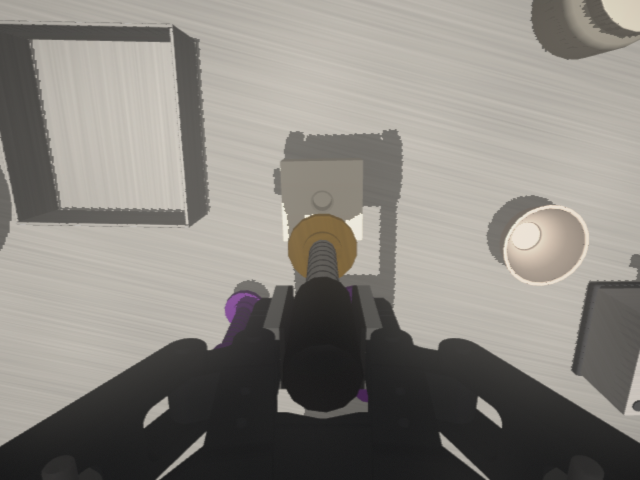

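View pics/s5.png

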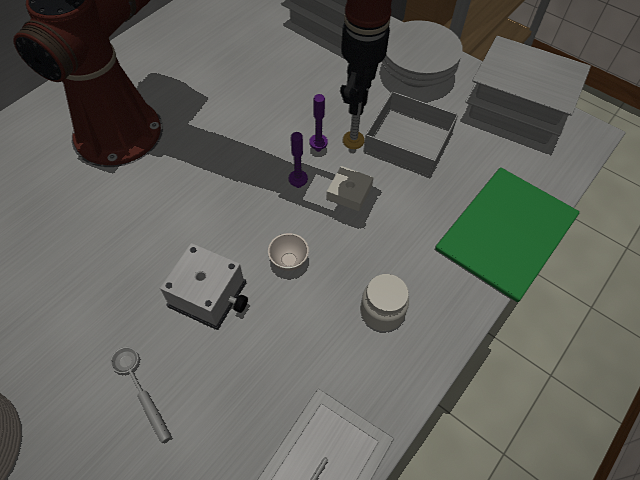

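The gauge hangs in the grip with its collar at w5 (322,246), clear of the rest, whose empty hole is at (321,199). Next I work out the rod's axis relative to the tool.

```bash
cat > col.py <<'E'
from h import *
def collar(tag,show=True):
    c=load(tag); hsv=cv2.cvtColor(c['frame'],cv2.COLOR_BGR2HSV)
    m=cv2.inRange(hsv,(10,90,40),(30,255,255)); n,l,st,ce=cv2.connectedComponentsWithStats(m)
    i=1+np.argmax(st[1:,4]); m=l==i
    v,u=np.nonzero(m); z=c['z_map'][v,u]
    P=np.stack([(u-c['cx'])/c['fx']*z,(v-c['cy'])/c['fy']*z,z,np.ones_like(z)])
    W=(c['pose']@P)[:3].T; 
    return c,u,v,W
if __name__=="__main__":
    import sys
    c,u,v,W=collar(sys.argv[1])
    print(st:=(u.min(),u.max(),v.min(),v.max(),len(u)))
    med=np.median(W[:,2]); print("z pct",np.percentile(W[:,2],[2,10,25,50,75,90,98]).round(4))
    A=np.c_[W[:,:2],np.ones(len(W))]; k=np.abs(W[:,2]-med)<.003
    f=np.linalg.lstsq(A[k],W[k,2],rcond=None)[0]; print("plane slopes",f[:2])
    # outer circle fit
    W2=W[k]; hull=cv2.convexHull(W2[:,:2].astype(np.float32)*1000)[:,0]
    (x,y),r=cv2.minEnclosingCircle(hull); print("circle",x,y,r, "bbox", W2.min(0),W2.max(0))
E
python3 col.py w5; python3 col.py w4
```

```text
(np.int64(288), np.int64(355), np.int64(214), np.int64(277), 2508)
z pct [0.1751 0.1763 0.1768 0.1773 0.1781 0.181  0.182 ]
plane slopes [-0.01063109 -0.00453111]
circle 546.8798828125 214.2653350830078 21.777503967285156 bbox [0.52649703 0.19375479 0.17440801] [0.56835716 0.2358048  0.18033341]
(np.int64(288), np.int64(356), np.int64(214), np.int64(277), 2577)
z pct [0.0435 0.045  0.0455 0.046  0.0469 0.0498 0.0508]
plane slopes [-0.0083      0.00256123]
circle 549.2540893554688 215.55320739746094 21.8133487701416 bbox [0.52862199 0.19397688 0.04305588] [0.57095513 0.23694649 0.04902391]
```

{"name": "drive_tool", "arguments": {"moves": [[[-0.3,-2,0,0,0,0],[-0.7,-4,0,0,0,0],[-0.7,-4,0,0,0,0],[-0.7,-4,0,0,0,0],[-0.7,-4,0,0,0,0]]]}}

```text
time: 6.45
tcp_pos: [0.5181, 0.0345, 0.2613]
orientation: [179.9, 0.0, -76.5]
contact_force: [0.6, -0.9, -1.7]
grip_width: 0.282
```

{"name": "drive_tool", "arguments": {"moves": [[[-0.7,-4,0,0,0,0],[-0.7,-4,0,0,0,0],[-0.7,-4,0,0,0,0],[-0.7,-4,0,0,0,0],[-0.5,-2.6,0,0,0,0]]]}}

```text
time: 6.95
tcp_pos: [0.485, -0.1526, 0.2615]
orientation: [179.9, -0.0, -76.6]
contact_force: [0.4, 0.1, -1.3]
grip_width: 0.277
```

{"name": "drive_tool", "arguments": {"moves": [[[-0.3,-1.6,-1,0,0,0],[0,-0.5,-1,0,0,0],[0,0,-1,0,0,0],[0,0,0,0,0,0],[0,0,0,0,0,0]]]}}

```text
time: 7.45
tcp_pos: [0.4829, -0.17, 0.2315]
orientation: [179.9, 0.1, -76.4]
contact_force: [-0.1, 0.2, -1.7]
grip_width: 0.28
```

```bash
python3 - <<'E'
from h import *
c=snap("wrist","w6"); s=ctrl.read_state()
print(s['tcp_pos'],s['orientation'],s['time'],s['contact_force'],s['grip_width'],s['torque'])
snap("scene","s6");snap("top","t6")
crop("s6",150,180,270,300,5);crop("t6",330,230,450,350,5)
E
python3 col.py w6
```

```text
[ 0.48327496 -0.17021718  0.23221369] [ 1.79995761e+02  2.42957607e-02 -7.64038776e+01] 7.5 [ 0.36365618  0.04290213 -0.80962398] 0.2739864612012297 [-0.03443507  0.05971773 -0.02341318]
(np.int64(289), np.int64(356), np.int64(214), np.int64(277), 2535)
z pct [0.1464 0.1477 0.1482 0.1488 0.1495 0.1525 0.1535]
plane slopes [-0.00831373  0.00121595]
circle 481.1016540527344 -170.78102111816406 21.700305938720703 bbox [ 0.46057693 -0.19177875  0.14601241] [ 0.50261239 -0.14961247  0.15175512]
```

View pics/w6.png

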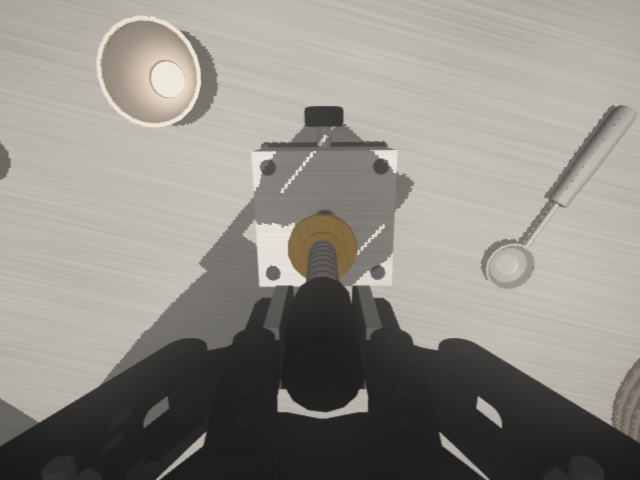

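View pics/s6_c150_180.png

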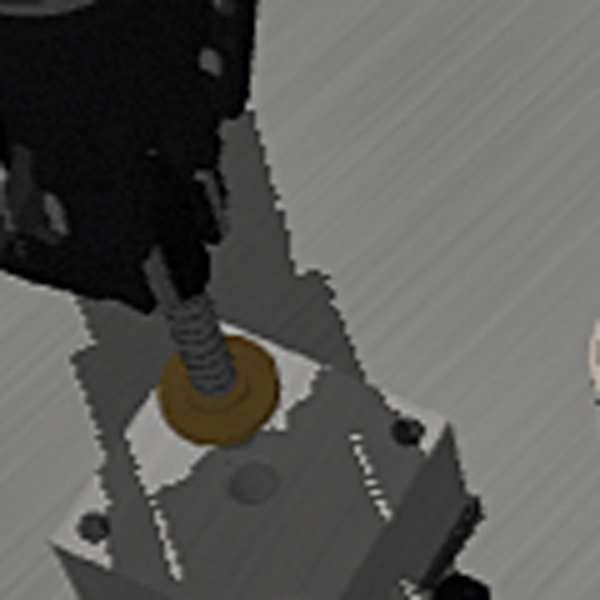

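Run:
```python
from h import *
crop("w6",240,135,410,295,4)
```

```text
(no output)
```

View pics/w6_c240_135.png

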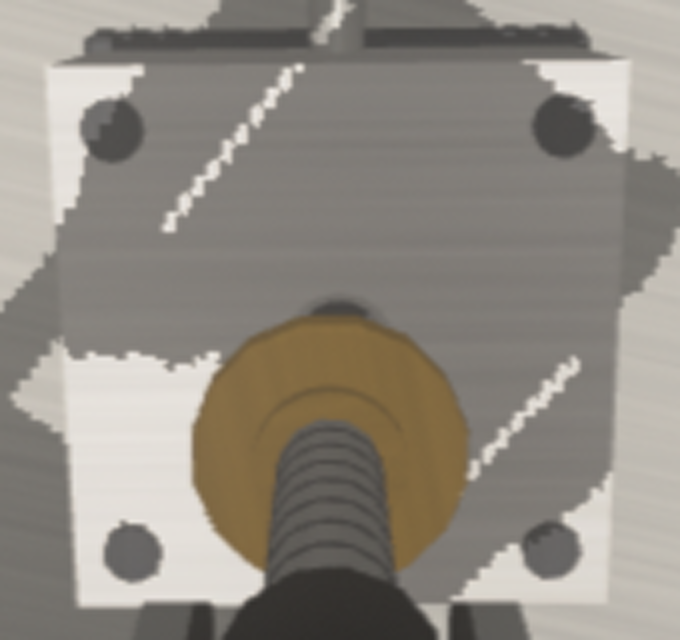

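Run:
```python
from h import *
c=load("w6")
f=lambda a,b,h=.08:onz(c,240+(a+.5)/4-.5,135+(b+.5)/4-.5,h)
P=np.array([f(*x) for x in [(47,66),(629,59),(607,603),(79,606)]]);print(P.mean(0),np.linalg.norm(P-np.roll(P,1,0),axis=1))
print("screws",np.mean([f(*x) for x in [(113,130),(564,126),(551,550),(132,553)]],axis=0))
# collar ellipse: left/right edges
zc=.1488
print("collar", f(192,452,zc),f(469,452,zc),(f(192,452,zc)+f(469,452,zc))/2, f(331,315,zc))
# rod axis at collar top of hub z+.004, rod edges
```

```text
[ 0.48260266 -0.1721497   0.08      ] [0.1096592  0.10943332 0.11015867 0.10975899]
screws [ 0.48239088 -0.17210845  0.08      ]
collar [ 0.4768965  -0.14968946  0.1488    ] [ 0.4869729  -0.19130254  0.1488    ] [ 0.4819347 -0.170496   0.1488   ] [ 0.50296891 -0.16550549  0.1488    ]
```

{"name": "drive_tool", "arguments": {"moves": [[[0.08,-0.15,-0.6,0,0,0],[0,0,-0.8,0,0,0],[0,0,-0.6,0,0,0],[0,0,0,0,0,0],[0,0,0,0,0,0]]]}}

```text
time: 8.1
tcp_pos: [0.4835, -0.1726, 0.2118]
orientation: [180.0, 0.0, -76.5]
contact_force: [0.4, 0.8, -1.2]
grip_width: 0.277
```

```bash
python3 - <<'E'
from h import *
c=snap("wrist","w7"); s=ctrl.read_state()
print(s['tcp_pos'],s['orientation'],s['time'],s['contact_force'],s['torque'])
snap("scene","s7");
crop("s7",150,180,270,300,6)
E
python3 col.py w7
```

```text
[ 0.48383117 -0.17272659  0.21221065] [ 1.79995778e+02  8.00488299e-03 -7.64951483e+01] 8.15 [ 0.59240874 -0.44949654 -0.88875967] [ 0.00948131 -0.04120128 -0.01582594]
(np.int64(289), np.int64(356), np.int64(214), np.int64(276), 2535)
z pct [0.1266 0.128  0.1285 0.129  0.1298 0.1328 0.1338]
plane slopes [-0.00981515  0.00091683]
circle 481.9707336425781 -173.18309020996094 21.717222213745117 bbox [ 0.46152943 -0.19480569  0.12607202] [ 0.50316936 -0.1522791   0.13199594]
```

View pics/s7_c150_180.png

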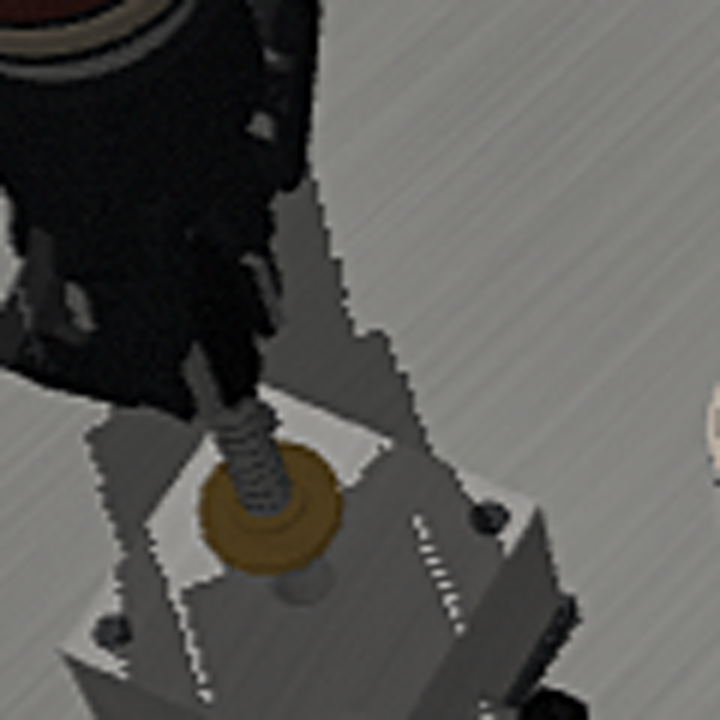

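Run:
```python
from h import *
crop("w7",240,140,410,300,4)
```

```text
(no output)
```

View pics/w7_c240_140.png

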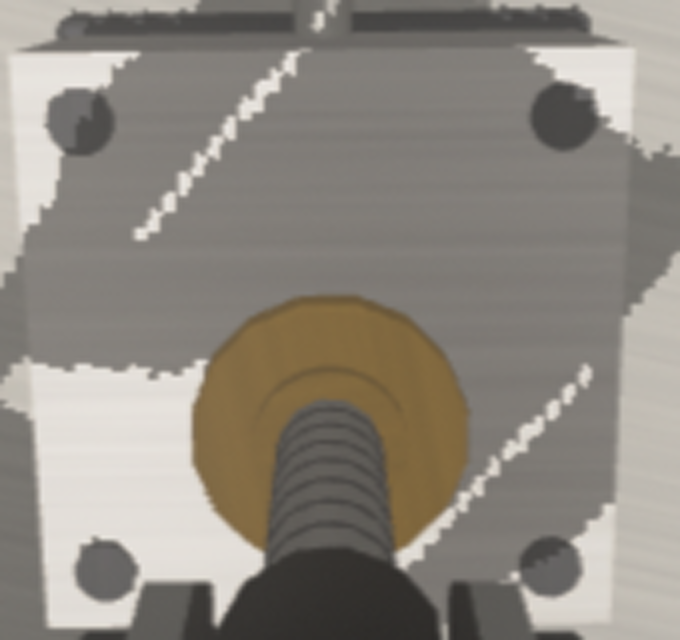

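Run:
```python
from h import *
c=load("w7")
f=lambda a,b,h=.08:onz(c,240+(a+.5)/4-.5,140+(b+.5)/4-.5,h)
P=np.array([f(*x) for x in [(10,52),(635,47),(611,627),(48,629)]]);print(P.mean(0),np.linalg.norm(P-np.roll(P,1,0),axis=1))
print("screws",np.mean([f(*x) for x in [(80,122),(564,116),(550,567),(106,571)]],axis=0))
zc=.129
print("collar", (f(192,432,zc)+f(469,432,zc))/2, f(331,295,zc)-[.0208,.005,0])
```

```text
[ 0.48224385 -0.17230887  0.08      ] [0.11031769 0.10976426 0.11066269 0.11009851]
screws [ 0.48236267 -0.17208438  0.08      ]
collar [ 0.4826423 -0.1731756  0.129    ] [ 0.4828881  -0.17321337  0.129     ]
```

{"name": "drive_tool", "arguments": {"moves": [[[0,0.1,-0.4,0,0,0],[0,0,-0.4,0,0,0],[0,0,-0.3,0,0,0],[0,0,-0.3,0,0,0],[0,0,0,0,0,0]]]}}

```text
time: 8.7
tcp_pos: [0.4836, -0.1715, 0.1976]
orientation: [180.0, 0.0, -76.5]
contact_force: [0.4, 0.8, -2.4]
grip_width: 0.277
```

```bash
python3 - <<'E'
from h import *
c=snap("wrist","w8"); s=ctrl.read_state()
print(s['tcp_pos'],s['orientation'],s['time'],s['contact_force'],s['torque'])
crop("w8",230,140,420,300,4)
E
python3 col.py w8
```

```text
[ 0.48366358 -0.17157384  0.19790882] [ 1.79975157e+02  2.93683915e-02 -7.64917483e+01] 8.75 [-0.37985247  0.01962241 -1.48996024] [ 0.01688908 -0.04708815  0.03857619]
(np.int64(289), np.int64(356), np.int64(214), np.int64(276), 2542)
z pct [0.1127 0.1138 0.1143 0.1149 0.1156 0.1186 0.1196]
plane slopes [-0.00569211  0.00017503]
circle 482.0276184082031 -172.07284545898438 21.66567039489746 bbox [ 0.46144319 -0.1937252   0.1119093 ] [ 0.50349988 -0.15094884  0.1178644 ]
```

View pics/w8_c230_140.png

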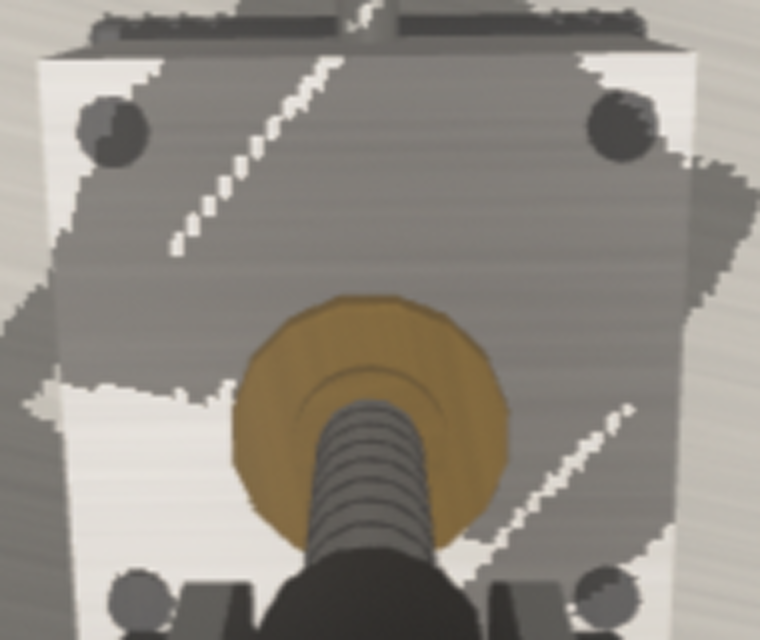

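The collar, at (0.4825,-0.1723), is concentric with the former to about 0.3 mm. The tip is already about 3 mm into the mouth with no contact force, so I continue down slowly.

{"name": "drive_tool", "arguments": {"moves": [[[0,0,-0.3,0,0,0],[0,0,-0.3,0,0,0],[0,0,-0.3,0,0,0],[0,0,-0.3,0,0,0],[0,0,-0.3,0,0,0]]]}}

```text
time: 9.25
tcp_pos: [0.4838, -0.1717, 0.183]
orientation: [180.0, 0.0, -76.5]
contact_force: [0.5, 0.1, -2.2]
grip_width: 0.275
```

{"name": "drive_tool", "arguments": {"moves": [[[0,0,-0.3,0,0,0],[0,0,-0.3,0,0,0],[0,0,-0.2,0,0,0],[0,0,-0.2,0,0,0],[0,0,-0.2,0,0,0]]]}}

```text
time: 9.75
tcp_pos: [0.4839, -0.1718, 0.1712]
orientation: [-180.0, -0.0, -76.5]
contact_force: [0.3, 0.1, -1.1]
grip_width: 0.281
```

{"name": "drive_tool", "arguments": {"moves": [[[0,0,-0.2,0,0,0],[0,0,-0.2,0,0,0],[0,0,-0.1,0,0,0],[0,0,0,0,0,0],[0,0,0,0,0,0]]]}}

```text
time: 10.25
tcp_pos: [0.484, -0.1717, 0.1665]
orientation: [-180.0, -0.0, -76.5]
contact_force: [-0.8, 0.2, 1.3]
grip_width: 0.278
```

Vertical force rose by about 3 N, so the collar is on the rim and sliding.

{"name": "drive_tool", "arguments": {"moves": [[[0,0,-0.2,0,0,0],[0,0,-0.2,0,0,0],[0,0,-0.2,0,0,0],[0,0,-0.1,0,0,0],[0,0,-0.1,0,0,0]]]}}

```text
time: 10.75
tcp_pos: [0.4839, -0.1718, 0.1582]
orientation: [-180.0, -0.0, -76.5]
contact_force: [-1.0, 0.2, 1.9]
grip_width: 0.273
```

{"name": "drive_tool", "arguments": {"moves": [[[0,0,-0.1,0,0,0],[0,0,-0.1,0,0,0],[0,0,-0.1,0,0,0],[0,0,-0.05,0,0,0],[0,0,0,0,0,0]]]}}

```text
time: 11.25
tcp_pos: [0.4838, -0.1718, 0.1547]
orientation: [-180.0, -0.0, -76.5]
contact_force: [0.6, 0.7, 0.8]
grip_width: 0.281
```

{"name": "drive_tool", "arguments": {"moves": [[[0,0,-0.08,0,0,0],[0,0,-0.08,0,0,0],[0,0,-0.08,0,0,0],[0,0,-0.08,0,0,0],[0,0,-0.08,0,0,0]]]}}

```text
time: 11.75
tcp_pos: [0.4838, -0.1717, 0.1507]
orientation: [-180.0, -0.0, -76.5]
contact_force: [-1.2, 0.0, 1.2]
grip_width: 0.281
```

{"name": "drive_tool", "arguments": {"moves": [[[0,0,-0.04,0,0,0],[0,0,-0.04,0,0,0],[0,0,-0.04,0,0,0],[0,0,-0.04,0,0,0],[0,0,-0.04,0,0,0]]]}}

```text
time: 12.25
tcp_pos: [0.4839, -0.1717, 0.1488]
orientation: [-180.0, -0.0, -76.5]
contact_force: [-0.0, 0.8, 1.2]
grip_width: 0.276
```

{"name": "drive_tool", "arguments": {"moves": [[[0,0,-0.04,0,0,0],[0,0,-0.04,0,0,0],[0,0,-0.04,0,0,0],[0,0,-0.04,0,0,0],[0,0,-0.04,0,0,0]]]}}

```text
time: 12.75
tcp_pos: [0.4839, -0.1717, 0.1468]
orientation: [-180.0, -0.0, -76.5]
contact_force: [0.9, 0.4, 2.3]
grip_width: 0.28
```

{"name": "drive_tool", "arguments": {"moves": [[[0,0,-0.04,0,0,0],[0,0,-0.04,0,0,0],[0,0,-0.04,0,0,0],[0,0,-0.04,0,0,0],[0,0,-0.04,0,0,0]]]}}

```text
time: 13.25
tcp_pos: [0.4838, -0.1717, 0.1448]
orientation: [-180.0, -0.0, -76.5]
contact_force: [-0.2, 0.5, 1.2]
grip_width: 0.274
```

{"name": "drive_tool", "arguments": {"moves": [[[0,0,-0.04,0,0,0],[0,0,-0.04,0,0,0],[0,0,-0.04,0,0,0],[0,0,-0.04,0,0,0],[0,0,-0.04,0,0,0]]]}}

```text
time: 13.75
tcp_pos: [0.4842, -0.1718, 0.1438]
orientation: [-180.0, 0.0, -76.5]
contact_force: [-2.4, 1.7, 7.6]
grip_width: 0.273
```

Contact with the floor, at a depth of about 57 mm. I hold and read the force.

{"name": "drive_tool", "arguments": {"moves": [[[0,0,0,0,0,0],[0,0,0,0,0,0],[0,0,0,0,0,0],[0,0,0,0,0,0],[0,0,0,0,0,0]]]}}

```text
time: 14.25
tcp_pos: [0.4841, -0.1717, 0.1438]
orientation: [-180.0, -0.0, -76.5]
contact_force: [-1.3, 1.2, 6.3]
grip_width: 0.279
```

Run:
```python
from h import *
s=ctrl.read_state(); print(s['time'],s['contact_force'],s['tcp_pos'],s['torque'])
```

```text
14.25 [-1.33518103  1.23070217  6.33885181] [ 0.48414694 -0.17173592  0.14383032] [0.27943118 0.3753966  0.03701082]
```

{"name": "drive_tool", "arguments": {"moves": [[[0,0,-0.03,0,0,0],[0,0,0,0,0,0],[0,0,0,0,0,0],[0,0,0,0,0,0],[0,0,0,0,0,0]]]}}

```text
time: 14.75
tcp_pos: [0.4842, -0.1718, 0.1438]
orientation: [-180.0, -0.0, -76.5]
contact_force: [-1.9, 2.1, 7.4]
grip_width: 0.276
```

{"name": "drive_tool", "arguments": {"moves": [[[0,0,-0.03,0,0,0],[0,0,0,0,0,0],[0,0,0,0,0,0],[0,0,0,0,0,0],[0,0,0,0,0,0]]]}}

```text
time: 15.25
tcp_pos: [0.4843, -0.1718, 0.1438]
orientation: [-180.0, -0.0, -76.5]
contact_force: [-3.1, 1.9, 9.5]
grip_width: 0.277
```

{"name": "drive_tool", "arguments": {"moves": [[[0,0,0,0,0,0],[0,0,0,0,0,0],[0,0,0,0,0,0],[0,0,0,0,0,0],[0,0,0,0,0,0]]]}}

```text
time: 15.75
tcp_pos: [0.4843, -0.1718, 0.1438]
orientation: [-180.0, -0.0, -76.5]
contact_force: [-2.1, 0.6, 8.2]
grip_width: 0.278
```

{"name": "drive_tool", "arguments": {"moves": [[[0,0,0,0,0,0],[0,0,0,0,0,0],[0,0,0,0,0,0],[0,0,0,0,0,0],[0,0,0,0,0,0]]]}}

```text
time: 16.25
tcp_pos: [0.4843, -0.1718, 0.1438]
orientation: [-180.0, -0.0, -76.5]
contact_force: [-2.3, 1.0, 8.5]
grip_width: 0.276
```

{"name": "drive_tool", "arguments": {"moves": [[[0,0,0,0,0,0],[0,0,0,0,0,0],[0,0,0,0,0,0],[0,0,0,0,0,0],[0,0,0,0,0,0]]]}}

```text
time: 16.75
tcp_pos: [0.4843, -0.1718, 0.1438]
orientation: [-180.0, -0.0, -76.5]
contact_force: [-3.0, 1.2, 8.1]
grip_width: 0.278
```

{"name": "drive_tool", "arguments": {"moves": [[[0,0,0,0,0,0],[0,0,0,0,0,0],[0,0,0,0,0,0],[0,0,0,0,0,0],[0,0,0,0,0,0]]]}}

```text
time: 17.25
tcp_pos: [0.4843, -0.1717, 0.1438]
orientation: [-180.0, -0.0, -76.5]
contact_force: [-2.2, 1.4, 9.1]
grip_width: 0.279
```

```bash
python3 - <<'E'
from h import *
s=ctrl.read_state(); print(s['time'],s['contact_force'],s['tcp_pos'],s['torque'])
snap("wrist","w9");snap("scene","s9");crop("s9",150,200,270,300,6)
s=ctrl.read_state(); print(s['time'],s['contact_force'],s['tcp_pos'],s['torque'])
E
python3 col.py w9
```

```text
17.25 [-2.17739722  1.43724589  9.05380485] [ 0.48431558 -0.17174741  0.14379707] [ 0.32052087  0.47971447 -0.00870742]
17.35 [-2.6564479   0.4252596   8.65152065] [ 0.48433982 -0.17177986  0.14378213] [ 0.32010148  0.51557288 -0.02686637]
(np.int64(284), np.int64(360), np.int64(225), np.int64(290), 3124)
z pct [0.0852 0.0867 0.0872 0.0877 0.0885 0.0916 0.0925]
plane slopes [-0.01330277  0.00131124]
circle 482.43603515625 -172.4902801513672 21.74325942993164 bbox [ 0.46334515 -0.19417562  0.08476015] [ 0.50414524 -0.15109205  0.09070301]
```

View pics/w9.png

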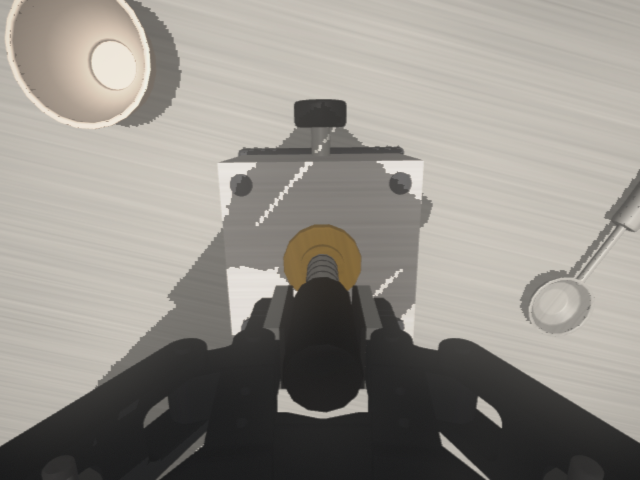

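View pics/s9_c150_200.png

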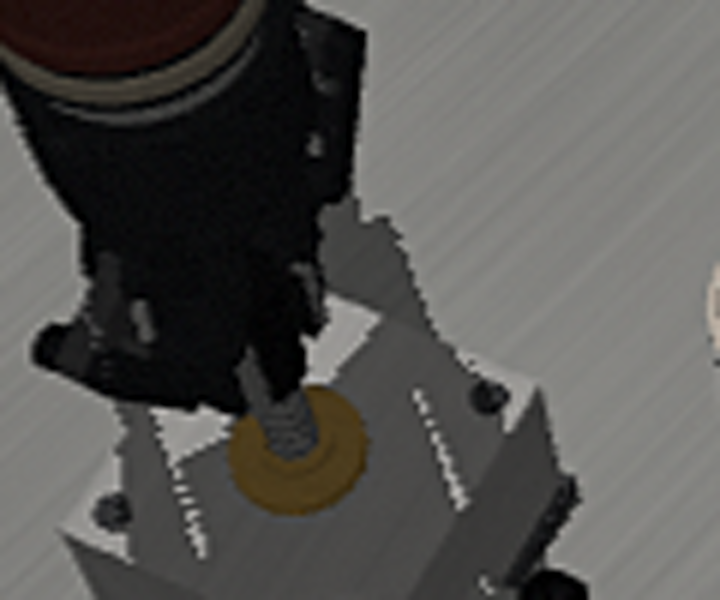

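The force has been steady at 8–9.5 N measured (about 10 N with the gauge's weight) for over 2 s. The TCP stayed fixed at z = 0.1438, and the collar's top is at 0.0877, so it lies on the rim. Now I ease off a little and let go.

{"name": "drive_tool", "arguments": {"moves": [[[0,0,0.03,0,0,0],[0,0,0.03,0,0,0],[0,0,0.03,0,0,0],[0,0,0,0,0,0],[0,0,0,0,0,0]]]}}

```text
time: 17.85
tcp_pos: [0.4842, -0.1718, 0.1438]
orientation: [-180.0, -0.0, -76.5]
contact_force: [-1.7, 0.3, 6.3]
grip_width: 0.273
```

{"name": "drive_tool", "arguments": {"moves": [[[0,0,0,0,0,0],[0,0,0,0,0,0],[0,0,0,0,0,0],[0,0,0,0,0,0],[0,0,0,0,0,0]]], "hand": 5}}

```text
time: 18.35
tcp_pos: [0.4837, -0.1717, 0.1428]
orientation: [180.0, 0.0, -76.5]
contact_force: [0.1, -0.2, 0.8]
grip_width: 0.585
```

{"name": "drive_tool", "arguments": {"moves": [[[0,0,0,0,0,0],[0,0,0,0,0,0],[0,0,0,0,0,0],[0,0,0,0,0,0],[0,0,0,0,0,0]]], "hand": 8.5}}

```text
time: 18.85
tcp_pos: [0.4839, -0.1717, 0.1431]
orientation: [-180.0, -0.0, -76.5]
contact_force: [-0.0, -0.1, -1.1]
grip_width: 0.996
```

```bash
python3 - <<'E'
from h import *
snap("wrist","w10")
s=ctrl.read_state(); print(s['time'],s['contact_force'],s['tcp_pos'],s['grip_width'])
E
python3 col.py w10
```

```text
18.9 [-0.49166427 -0.08459384  0.19534015] [ 0.4838365  -0.17170822  0.14310423] 0.9900255472313948
(np.int64(284), np.int64(360), np.int64(224), np.int64(289), 3142)
z pct [0.0851 0.0868 0.0873 0.0878 0.0886 0.0916 0.0926]
plane slopes [-0.00859109 -0.0027476 ]
circle 482.7683410644531 -172.41932678222656 21.681245803833008 bbox [ 0.46416747 -0.19382842  0.08488018] [ 0.50426689 -0.15104566  0.09080451]
```

View pics/w10.png

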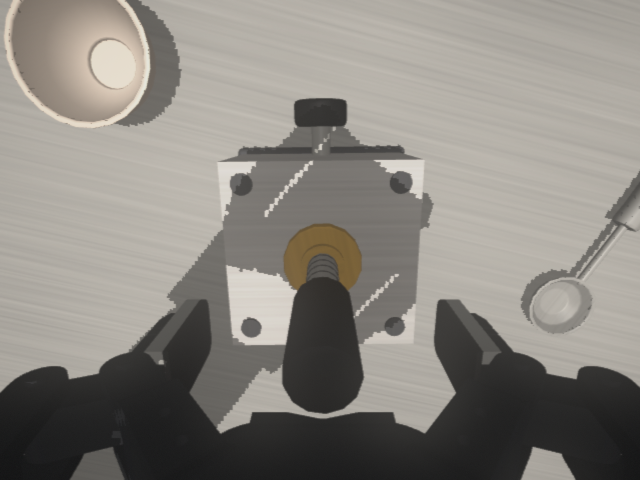

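The fingers are open at (195,320) and (450,320), and the gauge stands free with its collar on the rim at (322,260). I retreat straight up.

{"name": "drive_tool", "arguments": {"moves": [[[0,0,0.5,0,0,0],[0,0,1.5,0,0,0],[0,0,2.5,0,0,0],[0,0,3,0,0,0],[0,0,3,0,0,0]]]}}

```text
time: 19.4
tcp_pos: [0.4836, -0.1716, 0.2493]
orientation: [180.0, 0.0, -76.5]
contact_force: [0.5, 0.0, -0.5]
grip_width: 0.999
```

{"name": "drive_tool", "arguments": {"moves": [[[0,0,2,0,0,0],[-2,0,1,0,0,0],[-2,0,0,0,0,0],[0,0,0,0,0,0],[0,0,0,0,0,0]]]}}

```text
time: 19.9
tcp_pos: [0.444, -0.1718, 0.2784]
orientation: [-179.9, -0.0, -76.5]
contact_force: [0.3, -0.3, -0.2]
grip_width: 0.991
```

```bash
python3 - <<'E'
from h import *
snap("wrist","w11"); c=snap("scene","s11")
s=ctrl.read_state(); print(s['time'],s['contact_force'],s['tcp_pos'],s['grip_width'])
crop("s11",140,180,270,320,4)
E
python3 col.py w11
```

```text
20.0 [0.51226186 0.48206951 0.18529082] [ 0.44426445 -0.17170599  0.27803061] 0.994682225636056
(np.int64(309), np.int64(357), np.int64(144), np.int64(187), 920)
z pct [0.0861 0.0867 0.0872 0.0878 0.0884 0.0899 0.0925]
plane slopes [ 1.23832221e-03 -2.87840652e-05]
circle 482.22369384765625 -172.4054412841797 21.384113311767578 bbox [ 0.46357307 -0.19375182  0.08477071] [ 0.50359819 -0.15129591  0.09074386]
```

View pics/w11.png

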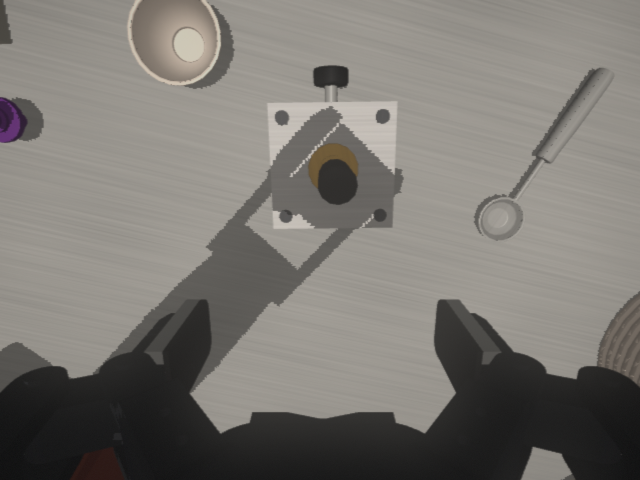

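View pics/s11_c140_180.png

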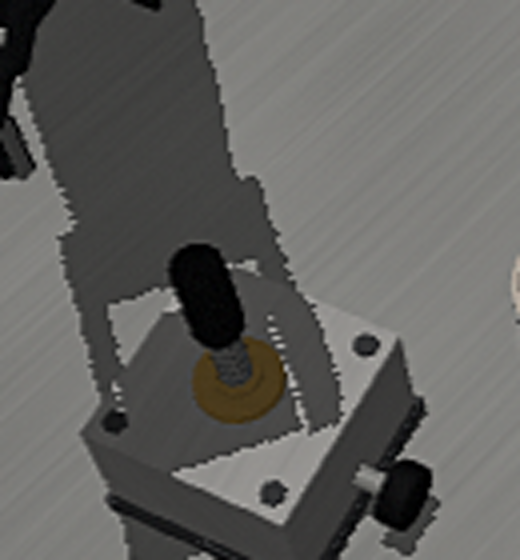

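Run:
```python
from h import *
c=load("w11"); print(pt(c,338,183),pt(c,335,180),onz(c,338,184,.19))
c=load("s11"); print([pt(c,140+a/4,180+b/4) for a,b in [(195,258),(200,262),(190,262)]])
ctrl.close_job(); print(ctrl.read_state()['time'])
```

```text
[ 0.48350027 -0.17259985  0.18944642] [ 0.48492729 -0.17034443  0.1902603 ] [ 0.48298058 -0.17270813  0.19      ]
[array([ 0.48186153, -0.17132981,  0.19028645]), array([ 0.48237076, -0.17004338,  0.18581383]), array([ 0.48033627, -0.17343674,  0.18801797])]
the job is handed in; nothing more can be done
the job is handed in; nothing more can be done
```

I lifted the gauge out of its rest block and lowered it into the bore until the rod bottomed out. I held it there for over 2 s, let go, backed off and handed the job in at about 20 s of the 64 s allowed; handing in gives no verdict.

- **Depth:** the tip stopped about 57 mm below the mouth. After release the handle's top stood at 0.190 m, which agrees with that.
- **Push:** the wrist read 8 to 9.5 N, about 10 N with the gauge's weight. Taking off the collar's friction, I estimate 7 to 10 N on the floor; that contact force was not measured directly. No reading of the wrist force came near the 25 N limit.
- **Final state:** the gauge stands upright and free, its axis within about 1 mm of the bore's. The collar's top is at 0.0878 m, so its underside is on the rim to within about 1 mm.
- **Other things:** I touched none of them, and in the last pictures the gripper was well clear of everything.

No check failed. Before insertion, one alignment reading was off by about 1 mm in y; I corrected it from the wrist picture before the tip entered.

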